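# Size a clamp spacer on the slot ladder

## Robot

A 7-joint arm with a two-finger parallel gripper is mounted at the origin on the work surface. World frame = base frame: x ahead of the robot, y to its left, z up, the work surface at z = 0. Lengths are in m, angles in rad, forces in N, time in s.
With the tool pointing down it reaches from about 0.35 to 0.9 m from the base axis. Payload 8.1 kg.
Tool frame: the origin (TCP) lies midway between the tips of the shut fingers; the grasp point (between the pads) lies 19 mm behind it; z points along the fingers, y is the line along which they close (so a half turn about z gives the same grasp; the last joint's range is limited). The gripper opens to 92 mm and grips with 3 to 60 N. Pads are 19 mm wide; open, the fingers measure 130 mm over their backs; the gripper's body (75 mm by 190 mm) begins 47 mm behind the grasp point.
Start: joints at [1.226, 0.434, 0.025, 1.573, -0.012, 1.134, -0.075], TCP at [0.15, -0.607, 0.227] pointing down, gripper open.
Joint ranges: [-2.62, 2.62], [-0.44, 2.09], [-1.27, 1.32], [0.08, 2.57], [-1.32, 4.46], [0.12, 2], [-2.74, 2.74]. Speed limits (rad/s): [2.22, 2.22, 3.01, 3.01, 3.14, 3.14, 3.14].

## Interface

Orientations are given as a rotation vector (axis times angle).
In Python, from cell import arm gives the robot as it stands.
- The arm moves only by the tool move_arm, never from a script. Its argument "motion" is a list of rows, each an object of numbers: "tx", "ty", "tz": the shift along the tool's x, y, z normalised to -1 to 1, where 1 is 1000 mm; "twist": the turn about the tool's z normalised to -1 to 1, where 1 is pi/2 rad. In form: [{"tx": .., "ty": .., "tz": .., "twist": ..}, ...]. A call has 1 to 12 rows; each row shifts and turns the commanded pose from where the row before left it, along the tool's axes as they then stand; what a row does not reach is not made up. A row lasts 1/10 s, in which the tool goes at most 50 mm and 8.59 degrees, less where a joint would pass 70% of its speed; a pose out of reach is approached as far as the arm can. A call with a number of a shift or a turn outside -1 to 1 is refused whole. A call with a gripper value outside its range is refused whole. "gripper" is the gripper's target within -1 to 1 (shut at 1, half-way at 0, fully open at -1), set as the call begins (left out, the last holds). The fingers move at their own pace and stop on an object; "squeeze" is the grip in N (left out, the last holds). Time passes only in rows, so rows that do not move let the fingers close. It gives the time, the measured TCP pose, the force, the opening and the grip force at its end, in the units of the state.
- arm.observe(): the state, without advancing time (a new reading comes with each control period).
- arm.get_image(name): name is "scene" or "top" or "wrist"; returns the picture (384x512x3 uint8, red, green, blue); there is no depth.
- arm.calibration(name): a dict with "K" (3x3 intrinsics, pixels), "T" (4x4, takes a point from camera to world coordinates). Camera axes: x right, y down, z forward; pixel columns grow to the right and rows downward; lengths in m; the calibration is good to about 2 mm. A picture is of the moment at which its call begins: read the wrist's pose just before it. calibration takes no time and is no camera call; for the wrist camera it gives the pose at the moment of the call.
- arm.sign_off(): hands the job in; it is judged then, once.
Trained networks look in the newest picture that a camera, given by its name, has taken for a name from the list of things; names that differ only in an ending like _2 or _b are one class to them, and where a whole thing is asked for, a point or a joint stands for the part that bears it (a point fixed in the world has none). Each returns a list of dicts, best first, with "conf" (0 to 1); they miss things now and then, are a little off and sometimes report something else, mostly with a low value. They report only what shows in the picture. A call takes as long as a camera call. They do not tell look-alikes from the thing itself.
- arm.look_for(camera, query): "point" ([column, row] as shares, 0 to 1, of the picture: columns of its width, rows of its height, amid what is visible of it).
- arm.regions_of(camera, query): "region" (384x512 bool, what is visible of it) and "point" ([column, row] as shares, 0 to 1, of the picture: columns of its width, rows of its height, amid what is visible of it).
- arm.place_of(camera, query): "point" ([column, row] as shares, 0 to 1, of the picture: columns of its width, rows of its height: a listed point, or the origin of a listed thing).
The state is a dict: "clock": time; "joints": joint angles; "dq": joint speeds; "joint_efforts": joint torques, N m; "position": TCP position; "ee_rot": TCP orientation; "force": force on the tool from outside, world axes, zero at the start; "ft_torque": the same for the moment, N m; "width": opening from 0.0 (shut) to 1.0 (fully open); "gripper_force": force on a finger pad.
Only numpy, scipy, OpenCV 4.12 (cv2) and the standard library are available. Lean on these libraries where they do the work, as an engineer would, in place of code of your own. Each camera call takes 0.05 s, during which the arm holds its last target. There are 200 camera calls.

## Task

Take the spacer plate standing in the front bay of the black rack (the bay nearest the robot) and find its size on the slot ladder: starting at the narrowest slot, set its long lower edge down on each slot in turn until one takes it. Leave it there, upright and fully home in that slot, let go, and leave the other plates and the loose fittings where they are.

Things in the scene. Friction and masses are not known exactly. Their poses are not given: they have to be found in the camera images.
- plate_p_c (a point): aluminium spacer plate, a plain rectangle 54 mm long (y), 50 mm high (z), 10, 15 or 20 mm thick (x); the three plates differ in thickness, which is not told here but found by trying the slots; 55 to 190 g; two dark bolt holes drawn on its faces. The point is its centre, 25 mm above its lower edge. It starts standing on edge in one of the rack's bays
- plate_q_c (a point): aluminium spacer plate, a plain rectangle 54 mm long (y), 50 mm high (z), 10, 15 or 20 mm thick (x); the three plates differ in thickness, which is not told here but found by trying the slots; 55 to 190 g; two dark bolt holes drawn on its faces. The point is its centre, 25 mm above its lower edge. It starts standing on edge in one of the rack's bays
- plate_r_c (a point): aluminium spacer plate, a plain rectangle 54 mm long (y), 50 mm high (z), 10, 15 or 20 mm thick (x); the three plates differ in thickness, which is not told here but found by trying the slots; 55 to 190 g; two dark bolt holes drawn on its faces. The point is its centre, 25 mm above its lower edge. It starts standing on edge in one of the rack's bays
- ladder: fixed grey steel block 136 mm long (x), 76 wide (y); top face 24 mm above the cart, with four cross slots in a row, 32 mm apart, centred at x = -48, -16, 16, 48 mm. 8 mm thick cheeks along both sides, 60 mm apart inside, 56 mm high: no finger fits at a plate's ends, so hold it by its faces near its top (34 mm stay above the slots). Origin: centre of the underside
- slot0 (a point): mouth centre, on the ladder's top face, of the 7 mm wide slot (the narrowest, at the robot end; refuses every plate), 16 mm deep, 60 mm long, 1 mm chamfers; x across it towards wider slots, y along it, z up. It takes a plate 2 mm thinner than itself. A plate's centre is 25 mm above this point when refused, 9 mm when fully home
- slot1 (a point): mouth centre, on the ladder's top face, of the 12 mm wide slot (number 2 from the narrow end), 16 mm deep, 60 mm long, 1 mm chamfers; x across it towards wider slots, y along it, z up. It takes a plate 2 mm thinner than itself. A plate's centre is 25 mm above this point when refused, 9 mm when fully home
- slot2 (a point): mouth centre, on the ladder's top face, of the 17 mm wide slot (number 3 from the narrow end), 16 mm deep, 60 mm long, 1 mm chamfers; x across it towards wider slots, y along it, z up. It takes a plate 2 mm thinner than itself. A plate's centre is 25 mm above this point when refused, 9 mm when fully home
- slot3 (a point): mouth centre, on the ladder's top face, of the 22 mm wide slot (number 4 from the narrow end), 16 mm deep, 60 mm long, 1 mm chamfers; x across it towards wider slots, y along it, z up. It takes a plate 2 mm thinner than itself. A plate's centre is 25 mm above this point when refused, 9 mm when fully home
- rack: fixed black rack of three bays in a row along its x, 30 mm apart; base 98 by 44 mm, 5 mm thick. Walls 6 mm thick, 24 mm apart inside, 40 mm long (y), rise to 57 mm, 2 mm above the plates' tops: a plate can be taken only by its two ends, which stick out 7 mm beyond the walls on each side. Origin: centre of the underside
- front_bay (a point): middle of the front bay, the one at the rack's -x end, nearest the robot; 30 mm above the cart, where the centre of the plate in it stands (its x across the plate's thickness, y along the plate)
- pad_top (a point): centre of the top face of a fixed flat black rubber pad, 100 by 100 mm, 3 mm high; a clear place to stand the plate on edge and take it again
- union_c (a point): copper pipe union standing upright, 36 mm across, 42 mm high; its centre. Leave alone
- adapter_c (a point): aluminium barbed hose adapter standing upright, 30 mm across, 42 mm high; its centre. Leave alone
- bushing_c (a point): zinc reducer bushing standing upright, 38 mm across, 24 mm high; its centre. Leave alone
- clamp_c (a point): steel T-bolt band clamp lying flat, a ring 58 mm across and 19 mm high with its bolt alongside, 40 mm out; the ring's centre. Leave alone
- wrench_grip (a point): steel wrench lying flat, 170 mm long; a point on its handle. Leave alone
Not all that is in view belongs to the job. What is shaped like the part that bears plate_q_c but green or orange is not meant.

How it is judged:
On the way, in this order (a step that is already met when the one before it is completed fails the run):
1. a plate has been set down on the narrowest (7 mm) slot, which refuses it (((x of plate_p_c in the frame of slot0 between -0.006 and 0.006 m and y of plate_p_c in the frame of slot0 between -0.012 and 0.012 m and z of plate_p_c in the frame of slot0 between 0.019 and 0.0285 m and contact force between plate_p and ladder above 0.5 N) or (x of plate_q_c in the frame of slot0 between -0.006 and 0.006 m and y of plate_q_c in the frame of slot0 between -0.012 and 0.012 m and z of plate_q_c in the frame of slot0 between 0.019 and 0.0285 m and contact force between plate_q and ladder above 0.5 N) or (x of plate_r_c in the frame of slot0 between -0.006 and 0.006 m and y of plate_r_c in the frame of slot0 between -0.012 and 0.012 m and z of plate_r_c in the frame of slot0 between 0.019 and 0.0285 m and contact force between plate_r and ladder above 0.5 N))).
2. then it has been set down on the 12 mm slot: refused there, or, the 10 mm plate, let in (((x of plate_p_c in the frame of slot1 between -0.006 and 0.006 m and y of plate_p_c in the frame of slot1 between -0.012 and 0.012 m and z of plate_p_c in the frame of slot1 below 0.019 m) or (x of plate_q_c in the frame of slot1 between -0.006 and 0.006 m and y of plate_q_c in the frame of slot1 between -0.012 and 0.012 m and z of plate_q_c in the frame of slot1 between 0.019 and 0.0285 m and contact force between plate_q and ladder above 0.5 N) or (x of plate_r_c in the frame of slot1 between -0.006 and 0.006 m and y of plate_r_c in the frame of slot1 between -0.012 and 0.012 m and z of plate_r_c in the frame of slot1 between 0.019 and 0.0285 m and contact force between plate_r and ladder above 0.5 N))).
3. then the 10 mm plate is home in the 12 mm slot, or a thicker one has been set down on the 17 mm slot: the 15 mm plate let in, the 20 mm plate refused (((x of plate_p_c in the frame of slot1 between -0.006 and 0.006 m and y of plate_p_c in the frame of slot1 between -0.012 and 0.012 m and z of plate_p_c in the frame of slot1 between 0.004 and 0.012 m and angle between plate_p_c's own z axis and vertical below 0.15 rad) or (x of plate_q_c in the frame of slot2 between -0.006 and 0.006 m and y of plate_q_c in the frame of slot2 between -0.012 and 0.012 m and z of plate_q_c in the frame of slot2 below 0.019 m) or (x of plate_r_c in the frame of slot2 between -0.006 and 0.006 m and y of plate_r_c in the frame of slot2 between -0.012 and 0.012 m and z of plate_r_c in the frame of slot2 between 0.019 and 0.0285 m and contact force between plate_r and ladder above 0.5 N))).
At the end, for the whole second after the job is handed in: The front-bay plate is in the narrowest slot that takes it (10 mm in 12, 15 in 17, 20 in 22), its centre under 12 mm above the mouth (home is 9), within 6 mm across and 12 mm along, upright to 0.15 rad, at rest; the other plates within 20 mm of their start; the front bay empty ((((x of plate_p_c in the frame of slot1 between -0.006 and 0.006 m and y of plate_p_c in the frame of slot1 between -0.012 and 0.012 m and z of plate_p_c in the frame of slot1 between 0.004 and 0.012 m and angle between plate_p_c's own z axis and vertical below 0.15 rad) and distance between plate_p_c and front_bay above 0.05 m and linear speed of plate_p below 0.02 m/s and distance of each of plate_q_c, plate_r_c from where it was at the start of the episode below 0.02 m and horizontal distance between each of plate_q_c, plate_r_c and front_bay above 0.018 m) or ((x of plate_q_c in the frame of slot2 between -0.006 and 0.006 m and y of plate_q_c in the frame of slot2 between -0.012 and 0.012 m and z of plate_q_c in the frame of slot2 between 0.004 and 0.012 m and angle between plate_q_c's own z axis and vertical below 0.15 rad) and distance between plate_q_c and front_bay above 0.05 m and linear speed of plate_q below 0.02 m/s and distance of each of plate_p_c, plate_r_c from where it was at the start of the episode below 0.02 m and horizontal distance between each of plate_p_c, plate_r_c and front_bay above 0.018 m) or ((x of plate_r_c in the frame of slot3 between -0.006 and 0.006 m and y of plate_r_c in the frame of slot3 between -0.012 and 0.012 m and z of plate_r_c in the frame of slot3 between 0.004 and 0.012 m and angle between plate_r_c's own z axis and vertical below 0.15 rad) and distance between plate_r_c and front_bay above 0.05 m and linear speed of plate_r below 0.02 m/s and distance of each of plate_p_c, plate_q_c from where it was at the start of the episode below 0.02 m and horizontal distance between each of plate_p_c, plate_q_c and front_bay above 0.018 m))); the robot touches nothing.
It fails at once if another loose fitting or the wrench was moved more than 30 mm (distance of any of union_c, adapter_c, bushing_c, clamp_c, wrench_grip from where it was at the start of the episode above 0.03 m).
It fails at once if two plates were moved more than 30 mm (distance of each of plate_q_c, plate_r_c from where it was at the start of the episode above 0.03 m or distance of each of plate_p_c, plate_r_c from where it was at the start of the episode above 0.03 m or distance of each of plate_p_c, plate_q_c from where it was at the start of the episode above 0.03 m).
It also fails if it takes over 61 s, if anything falls off the work surface, if the arm or the gripper's body presses on something with over 40 N, if the wrist force passes 120 N, or if a joint passes its speed limit or range.

## Working session

There is one attempt and no reset: what is moved stays moved. The work goes in short steps, Python scripts to look and compute and a tool call to move; the robot and the scene stay as the last step left them, time stands still between calls to the robot, and variables do not carry over. Pictures are saved under pics/ and viewed, at most 10 in all, crops included, and the job is handed in when it is done.

Besides the shell and the picture viewer there is one more tool, called by a JSON object that holds its "op" and its "data", one argument or row to a line. move_arm: Moves the arm, as the interface text tells. Scaled input: -1 to 1 covers 1000 mm each way for a shift and pi/2 rad each way for a turn. Its arguments: {"type":"object","properties":{"motion":{"type":"array","items":{"type":"object","properties":{"tx":{"type":"number"},"ty":{"type":"number"},"tz":{"type":"number"},"twist":{"type":"number"}}}},"gripper":{"type":"number"},"squeeze":{"type":"number"}},"required":["motion"]}

```bash
mkdir -p pics
cat > h.py <<'E'
from cell import arm
import numpy as np, cv2
def save(cam,fn,crop=None,scale=1):
    im=arm.get_image(cam)
    if crop: im=im[crop[1]:crop[3],crop[0]:crop[2]]
    im=cv2.resize(im,None,fx=scale,fy=scale,interpolation=cv2.INTER_CUBIC)
    cv2.imwrite('pics/'+fn,im[...,::-1])
def toworld(cam,u,v,z):
    c=arm.calibration(cam);K=np.array(c['K']);T=np.array(c['T'])
    d=T[:3,:3]@np.linalg.inv(K)@[u,v,1];o=T[:3,3]
    return o+d*(z-o[2])/d[2]
def proj(cam,p):
    c=arm.calibration(cam);K=np.array(c['K']);T=np.linalg.inv(np.array(c['T']))
    q=K@(T[:3,:3]@np.array(p)+T[:3,3]);return q[:2]/q[2]
E
python3 - <<'E'
from h import *
a=arm.get_image('top');b=arm.get_image('scene')
im=np.vstack([a,b]);
cv2.imwrite('pics/a.png',cv2.resize(a,(800,600),interpolation=cv2.INTER_CUBIC)[...,::-1]);cv2.imwrite('pics/b.png',b[...,::-1])
s=arm.observe();print(s)
for q,z in [('front_bay',.03),('rack',0),('ladder',0),('slot0',.024),('slot1',.024),('slot2',.024),('slot3',.024),('pad_top',.003),('plate_p_c',.03),('plate_q_c',.03),('plate_r_c',.03)]:
  for cam in('top','scene'):
    for r in arm.place_of(cam,q)[:3]:
        u,v=r['point'][0]*512,r['point'][1]*384
        print(q,cam,round(r['conf'],2),round(u),round(v),toworld(cam,u,v,z).round(4))
c=arm.calibration('top');print(c)
E
```

```text
{'clock': 0.1, 'joints': array([ 1.22639334,  0.43513748,  0.02496597,  1.57399138, -0.01162131,
        1.13398763, -0.07509185]), 'dq': array([ 0.00083416, -0.00115484,  0.00280044, -0.00284068, -0.00123128,
       -0.00156786,  0.00034884]), 'joint_efforts': array([ 3.55260134e-03, -6.69125891e+01,  9.88271199e-01, -3.15142715e+01,
       -6.04804326e-02,  3.75217502e-02,  6.48676973e-05]), 'position': array([ 0.14951191, -0.60639236,  0.22603888]), 'ee_rot': array([-3.11732941e+00, -3.78636951e-01,  4.21235349e-04]), 'force': array([ 0.03460895, -0.87804095, -0.24664036]), 'ft_torque': array([0.0173349 , 0.00866432, 0.00164961]), 'gripper_force': 0.0, 'width': 0.9957916877751222}
front_bay top 0.77 169 248 [0.4561 0.2376 0.03  ]
front_bay top 0.66 369 203 [ 0.5393 -0.1861  0.03  ]
front_bay scene 0.59 344 209 [0.4488 0.2298 0.03  ]
front_bay scene 0.31 184 156 [ 0.5507 -0.1952  0.03  ]
rack top 0.67 177 235 [0.4849 0.2262 0.    ]
rack scene 0.83 333 227 [0.4848 0.2294 0.    ]
rack scene 0.29 193 150 [ 0.4914 -0.2286  0.    ]
rack scene 0.21 231 219 [0.6173 0.0341 0.    ]
ladder t
[... 1812 characters left out ...]
1 343 214 [0.4629 0.2362 0.03  ]
plate_q_c scene 0.81 319 180 [0.3994 0.1346 0.03  ]
plate_r_c top 0.8 174 221 [0.514  0.2266 0.03  ]
plate_r_c scene 0.71 288 283 [0.6853 0.2447 0.03  ]
plate_r_c scene 0.58 327 224 [0.5122 0.2246 0.03  ]
plate_r_c scene 0.2 256 182 [0.5065 0.0174 0.03  ]
{'K': array([[465.93715049,   0.        , 251.99858655],
       [  0.        , 465.93715049, 196.8987446 ],
       [  0.        ,   0.        ,   1.        ]]), 'T': array([[-0.02693696, -0.99405062,  0.10553563,  0.4558392 ],
       [-0.99883621,  0.03099028,  0.0369572 ,  0.02281056],
       [-0.04000791, -0.1044173 , -0.99372853,  1.01494043],
       [ 0.        ,  0.        ,  0.        ,  1.        ]])}
```

View pics/a.png

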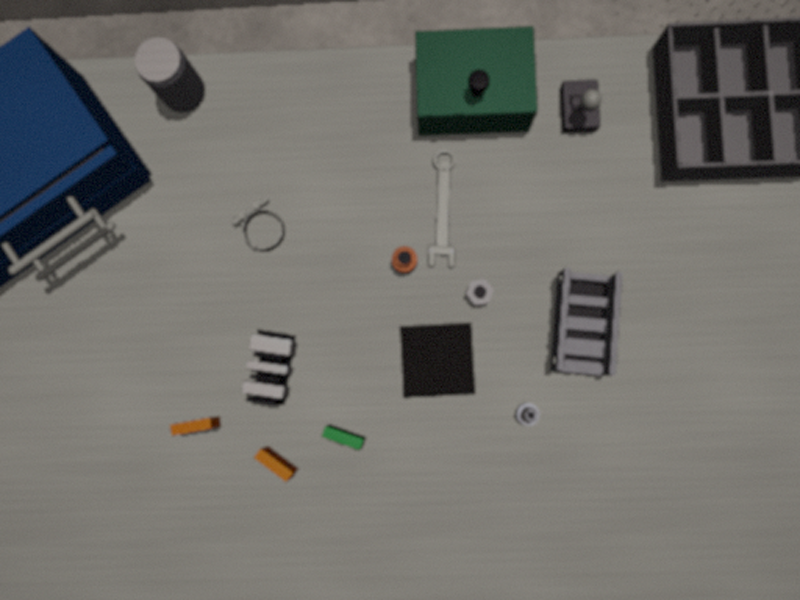

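View pics/b.png

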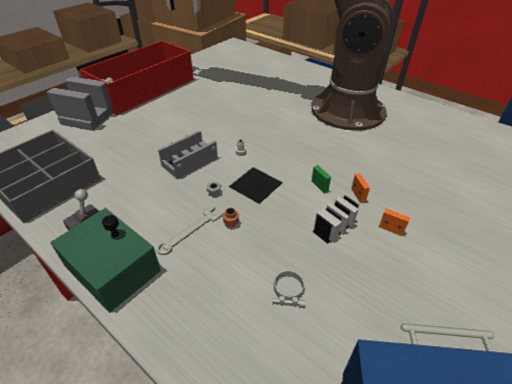

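The top view shows the rack at about (270,367), scaled 800 px. Its three plates are at (271,345), (268,368) and (264,390). The ladder is at (587,323) and the pad at (437,360).

What could be taken for the target, in 512 px top-view pixels:
- rack back plate (173,221)
- rack middle plate (171,236)
- rack front plate (169,249)
- orange look-alikes (125,273) and (176,297)
- green look-alike (220,280)

I choose the grey front plate at (169,249), which is nearest the robot. I'll look at the ladder on the way there.

{"op": "move_arm", "data": {
  "motion": [
    {"tx": 0.038,"ty": -0.026},
    {"tx": 0.038,"ty": -0.026},
    {"tx": 0.038,"ty": -0.026},
    {"tx": 0.038,"ty": -0.026},
    {"tx": 0.038,"ty": -0.026},
    {"tx": 0.038,"ty": -0.026},
    {"tx": 0.038,"ty": -0.026},
    {"tx": 0.038,"ty": -0.026},
    {"tx": 0.038,"ty": -0.026},
    {"tx": 0.0,"ty": 0.0,"twist": 0.09},
    {"twist": 0.09},
    {}
  ],
  "gripper": -1
}}

```text
invalid input
```

Run:
```python
from h import *
s=arm.observe();print(s['clock'],s['position'],s['ee_rot'])
c=arm.calibration('wrist');print(c)
save('wrist','w1.png',scale=1.5)
for q in('slot0','ladder'):
    for r in arm.place_of('wrist',q)[:5]:
        u,v=r['point'][0]*512,r['point'][1]*384
        print(q,round(r['conf'],2),round(u),round(v),toworld('wrist',u,v,.024).round(4))
```

```text
1.2 [ 0.14959459 -0.60682673  0.22672592] [-3.11867185e+00 -3.78678846e-01  2.34403400e-05]
{'K': array([[318.03670026,   0.        , 256.28504044],
       [  0.        , 318.03670026, 190.73537739],
       [  0.        ,   0.        ,   1.        ]]), 'T': array([[ 0.23967331, -0.92894161, -0.2821776 ,  0.22645722],
       [-0.97085294, -0.22898712, -0.07077767, -0.58752282],
       [ 0.00113329,  0.29091646, -0.95674779,  0.38488944],
       [ 0.        ,  0.        ,  0.        ,  1.        ]])}
```

View pics/w1.png

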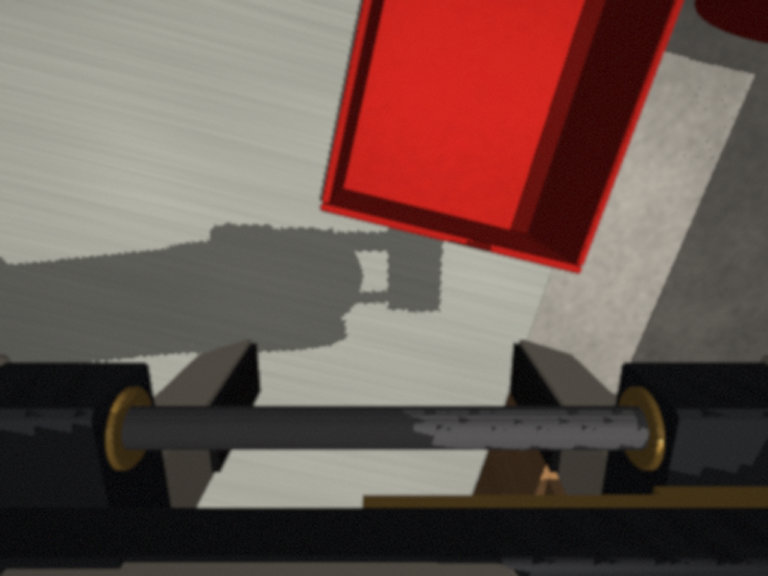

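Only the red crate, the table and the fingers show; the ladder isn't in view yet. The move was refused, probably because of rows with missing fields.

{"op": "move_arm", "data": {
  "motion": [
    {"tx": 0.02,"ty": -0.036,"tz": -0.01,"twist": 0.0},
    {"tx": 0.03,"ty": -0.036,"tz": -0.01,"twist": 0.0},
    {"tx": 0.04,"ty": -0.026,"tz": 0.0,"twist": 0.0},
    {"tx": 0.04,"ty": -0.026,"tz": 0.0,"twist": 0.0},
    {"tx": 0.04,"ty": -0.026,"tz": 0.0,"twist": 0.0},
    {"tx": 0.04,"ty": -0.026,"tz": 0.0,"twist": 0.0},
    {"tx": 0.04,"ty": -0.026,"tz": 0.0,"twist": 0.0},
    {"tx": 0.04,"ty": -0.026,"tz": 0.0,"twist": 0.0},
    {"tx": 0.04,"ty": -0.026,"tz": 0.0,"twist": 0.0},
    {"tx": 0.0,"ty": 0.0,"tz": 0.0,"twist": 0.09},
    {"tx": 0.0,"ty": 0.0,"tz": 0.0,"twist": 0.09},
    {"tx": 0.0,"ty": 0.0,"tz": 0.0,"twist": 0.0}
  ],
  "gripper": -1,
  "squeeze": 20
}}

```text
clock: 2.55
position: [0.4095, -0.2809, 0.2468]
ee_rot: [3.141, -0.067, 0.0]
force: [-0.1, 0.7, 0.1]
width: 1.002
gripper_force: 0.0
```

Run:
```python
from h import *
s=arm.observe();print(s['clock'],s['position'],s['ee_rot'])
save('wrist','w2.png',scale=1.5)
for q in('slot0','ladder'):
    for r in arm.place_of('wrist',q)[:5]:
        u,v=r['point'][0]*512,r['point'][1]*384
        print(q,round(r['conf'],2),round(u),round(v),toworld('wrist',u,v,.024).round(4))
```

```text
2.55 [ 0.40946579 -0.28092852  0.24680286] [ 3.14067884e+00 -6.67861730e-02  5.42630645e-05]
slot0 0.93 178 39 [ 0.5487 -0.2007  0.024 ]
slot0 0.85 178 7 [ 0.5796 -0.2046  0.024 ]
slot0 0.82 176 69 [ 0.518  -0.1956  0.024 ]
slot0 0.58 177 98 [ 0.4877 -0.1931  0.024 ]
ladder 0.77 183 58 [ 0.5294 -0.2047  0.024 ]
```

View pics/w2.png

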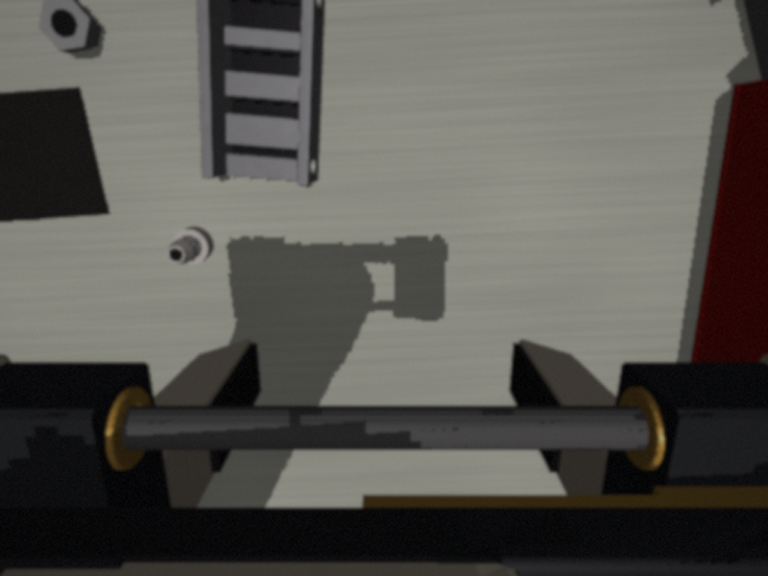

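The wrist view shows the ladder at top left. Its slot 0 is near (178,98) in original pixels, with slots 1 to 3 further up. Next I go to the rack.

{"op": "move_arm", "data": {
  "motion": [
    {"tx": -0.004,"ty": -0.045,"tz": 0.0,"twist": 0.0},
    {"tx": -0.004,"ty": -0.045,"tz": 0.0,"twist": 0.0},
    {"tx": -0.004,"ty": -0.045,"tz": 0.0,"twist": 0.0},
    {"tx": -0.004,"ty": -0.045,"tz": 0.0,"twist": 0.0},
    {"tx": -0.004,"ty": -0.045,"tz": 0.0,"twist": 0.0},
    {"tx": -0.004,"ty": -0.045,"tz": 0.0,"twist": 0.0},
    {"tx": -0.004,"ty": -0.045,"tz": 0.0,"twist": 0.0},
    {"tx": -0.004,"ty": -0.045,"tz": 0.0,"twist": 0.0},
    {"tx": -0.004,"ty": -0.045,"tz": 0.0,"twist": 0.0},
    {"tx": -0.004,"ty": -0.045,"tz": 0.0,"twist": 0.0},
    {"tx": -0.004,"ty": -0.045,"tz": 0.0,"twist": 0.0},
    {"tx": 0.0,"ty": 0.0,"tz": 0.0,"twist": 0.0}
  ]
}}

```text
clock: 3.9
position: [0.3846, 0.2211, 0.2473]
ee_rot: [-3.137, 0.048, -0.001]
force: [-0.7, -0.4, -0.3]
width: 0.998
gripper_force: 0.0
```

Run:
```python
from h import *
s=arm.observe();print(s['clock'],s['position'],s['ee_rot'])
save('wrist','w3.png',scale=1.5)
for q in('front_bay','plate_p_c','plate_q_c','plate_r_c'):
    for r in arm.place_of('wrist',q)[:5]:
        u,v=r['point'][0]*512,r['point'][1]*384
        print(q,round(r['conf'],2),round(u),round(v),toworld('wrist',u,v,.03).round(4))
```

```text
3.9 [0.38456407 0.22112257 0.24732212] [-3.13728714e+00  4.83693179e-02 -7.96389651e-04]
front_bay 0.85 238 103 [0.4555 0.2334 0.03  ]
plate_p_c 0.67 247 73 [0.4871 0.2211 0.03  ]
plate_q_c 0.93 254 190 [0.3527 0.2173 0.03  ]
plate_q_c 0.74 161 146 [0.4106 0.3249 0.03  ]
plate_q_c 0.63 244 105 [0.4532 0.2255 0.03  ]
plate_q_c 0.62 330 156 [0.391  0.1261 0.03  ]
plate_r_c 0.7 248 47 [0.5143 0.2168 0.03  ]
```

View pics/w3.png

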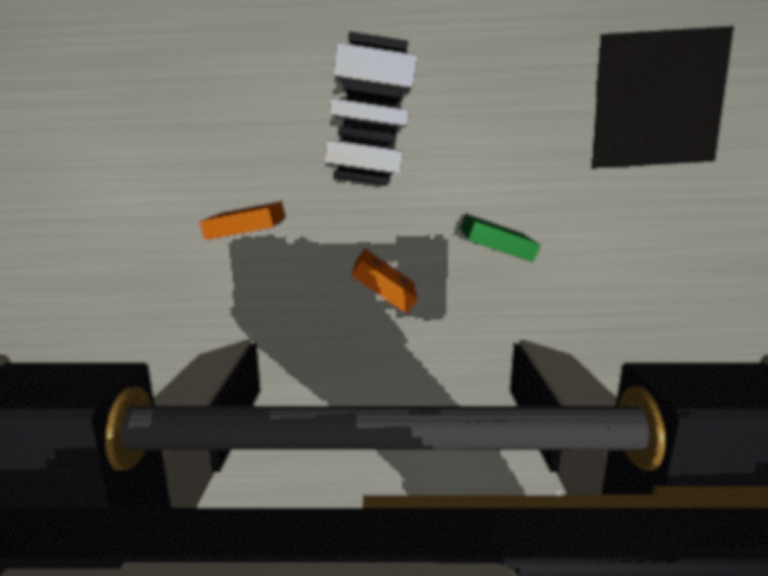

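The front plate's top is at (364,157) in the scaled picture, or (243,105) in the original. It stands in the black rack and is nearest the robot. The middle plate is thin and the rear one thick, while the orange and green blocks lie outside the rack. Next I measure its pose.

```bash
cat >> h.py <<'E'
def rects(cam,box,z,thr,area=100):
    im=cv2.cvtColor(arm.get_image(cam),cv2.COLOR_RGB2GRAY)[box[1]:box[3],box[0]:box[2]]
    im=cv2.resize(im,None,fx=4,fy=4,interpolation=cv2.INTER_CUBIC)
    n,l,st,ce=cv2.connectedComponentsWithStats((im>thr).astype(np.uint8))
    out=[]
    for i in range(1,n):
        if st[i,4]<area*16: continue
        pts=np.argwhere(l==i)[:,::-1]
        px=(pts+.5)/4-.5+np.array(box[:2])
        c=arm.calibration(cam);K=np.array(c['K']);T=np.array(c['T'])
        d=(T[:3,:3]@np.linalg.inv(K)@np.c_[px,np.ones(len(px))].T).T;o=T[:3,3]
        w=(o+d*((z-o[2])/d[:,2])[:,None])[:,:2]
        (cx,cy),(a,b),ang=cv2.minAreaRect((w*1000).astype(np.float32))
        m=w.mean(0);u=np.linalg.svd(w[::5]-m,full_matrices=False)[2][0]
        out.append((px.mean(0).round(1),m.round(4),(round(cx,1),round(cy,1)),(round(a,1),round(b,1),round(ang,1)),'pca yaw of long axis',np.degrees(np.arctan2(u[1],u[0])).round(1)))
    return out
E
python3 - <<'E'
from h import *
g=cv2.cvtColor(arm.get_image('wrist'),cv2.COLOR_RGB2GRAY)
print(g[90:120:2,243],g[115,200:300:8])
for r in rects('wrist',(205,15,290,125),.055,165): print(*r)
E
```

```text
[ 38  39  30  12  42 150 185 186 186 186 186 184 131  34  14] [146 146  56  10  19  64 121 171 148 150 150 151 151]
[239.9  44.7] [0.5134 0.2248] (513.5, 224.8) (53.4, 18.8, 80.0) pca yaw of long axis -100.1
[236.5  76.1] [0.4838 0.2301] (483.9, 229.9) (53.6, 9.0, 80.3) pca yaw of long axis 80.0
[233.4 105.7] [0.4543 0.2351] (454.3, 235.2) (53.8, 13.6, 79.9) pca yaw of long axis -100.1
```

{"op": "move_arm", "data": {
  "motion": [
    {"tx": 0.0,"ty": 0.0,"tz": 0.0,"twist": 0.046},
    {"tx": 0.0,"ty": 0.0,"tz": 0.0,"twist": 0.046},
    {"tx": 0.033,"ty": -0.013,"tz": 0.02,"twist": 0.0},
    {"tx": 0.033,"ty": -0.013,"tz": 0.03,"twist": 0.0},
    {"tx": 0.0,"ty": 0.0,"tz": 0.04,"twist": 0.0},
    {"tx": 0.0,"ty": 0.0,"tz": 0.04,"twist": 0.0},
    {"tx": 0.0,"ty": 0.0,"tz": 0.02,"twist": 0.0},
    {"tx": 0.0,"ty": 0.0,"tz": 0.0,"twist": 0.0},
    {"tx": 0.0,"ty": 0.0,"tz": 0.0,"twist": 0.0}
  ]
}}

```text
clock: 5.15
position: [0.4556, 0.2282, 0.0973]
ee_rot: [3.128, -0.292, 0.0]
force: [0.3, 1.0, -0.5]
width: 0.999
gripper_force: 0.0
```

{"op": "move_arm", "data": {
  "motion": [
    {"tx": -0.0025,"ty": -0.0066,"tz": 0.0,"twist": -0.006},
    {"tx": 0.0,"ty": 0.0,"tz": 0.02,"twist": 0.0},
    {"tx": 0.0,"ty": 0.0,"tz": 0.02,"twist": 0.0},
    {"tx": 0.0,"ty": 0.0,"tz": 0.02,"twist": 0.0},
    {"tx": 0.0,"ty": 0.0,"tz": 0.02,"twist": 0.0},
    {"tx": 0.0,"ty": 0.0,"tz": 0.0,"twist": 0.0},
    {"tx": 0.0,"ty": 0.0,"tz": 0.0,"twist": 0.0}
  ]
}}

```text
clock: 5.85
position: [0.4546, 0.2363, 0.018]
ee_rot: [-3.129, 0.275, -0.002]
force: [0.4, 0.4, 0.7]
width: 0.999
gripper_force: 0.0
```

{"op": "move_arm", "data": {
  "motion": [
    {"tx": 0.0,"ty": 0.0,"tz": 0.0,"twist": 0.0},
    {"tx": 0.0,"ty": 0.0,"tz": 0.0,"twist": 0.0},
    {"tx": 0.0,"ty": 0.0,"tz": 0.0,"twist": 0.0},
    {"tx": 0.0,"ty": 0.0,"tz": 0.0,"twist": 0.0},
    {"tx": 0.0,"ty": 0.0,"tz": 0.0,"twist": 0.0},
    {"tx": 0.0,"ty": 0.0,"tz": 0.0,"twist": 0.0},
    {"tx": 0.0,"ty": 0.0,"tz": 0.0,"twist": 0.0},
    {"tx": 0.0,"ty": 0.0,"tz": 0.0,"twist": 0.0}
  ],
  "gripper": 1,
  "squeeze": 20
}}

```text
clock: 6.65
position: [0.4541, 0.2354, 0.0168]
ee_rot: [3.129, -0.276, 0.0]
force: [-1.7, -0.9, 4.4]
width: 0.588
gripper_force: 20.0
```

{"op": "move_arm", "data": {
  "motion": [
    {"tx": 0.0,"ty": 0.0,"tz": -0.02,"twist": 0.0},
    {"tx": 0.0,"ty": 0.0,"tz": -0.03,"twist": 0.0},
    {"tx": 0.0,"ty": 0.0,"tz": -0.03,"twist": 0.0},
    {"tx": 0.0,"ty": 0.0,"tz": -0.03,"twist": 0.0},
    {"tx": 0.012,"ty": 0.032,"tz": 0.0,"twist": 0.0},
    {"tx": 0.012,"ty": 0.032,"tz": 0.0,"twist": 0.0},
    {"tx": 0.012,"ty": 0.032,"tz": 0.0,"twist": 0.0},
    {"tx": 0.012,"ty": 0.033,"tz": 0.0,"twist": 0.0},
    {"tx": 0.012,"ty": 0.033,"tz": 0.0,"twist": 0.0},
    {"tx": 0.006,"ty": 0.032,"tz": 0.0,"twist": 0.0},
    {"tx": 0.006,"ty": 0.032,"tz": 0.0,"twist": 0.0},
    {"tx": 0.0,"ty": 0.0,"tz": 0.0,"twist": 0.0}
  ]
}}

```text
clock: 7.85
position: [0.4848, -0.0049, 0.1261]
ee_rot: [3.126, -0.286, -0.002]
force: [-1.1, -0.2, -0.9]
width: 0.587
gripper_force: 20.0
```

Run:
```python
from h import *
s=arm.observe();print(s)
for cam in('wrist','top'):
  im=arm.get_image(cam)
  for q,z in(('pad_top',.003),('plate_q_c',.125)):
    for r in arm.place_of(cam,q)[:4]:
        u,v=r['point'][0]*512,r['point'][1]*384
        print(cam,q,round(r['conf'],2),round(u),round(v),toworld(cam,u,v,z).round(4))
```

```text
{'clock': 7.85, 'joints': array([ 0.25034126,  0.37020189, -0.4467925 ,  1.99998992,  0.21866812,
        0.81886702, -2.07421071]), 'dq': array([-0.05407268,  0.00167874, -0.05758527, -0.00429988, -0.01807022,
       -0.00883945, -0.06710271]), 'joint_efforts': array([ 1.00270830e+00, -5.34169078e+01, -4.27805945e+00, -2.52916163e+01,
        1.66319241e-02, -1.00410904e-01,  1.12120751e+00]), 'position': array([ 0.48475622, -0.00488533,  0.12611282]), 'ee_rot': array([ 3.12594258e+00, -2.86437769e-01, -1.98700411e-03]), 'force': array([-1.14853764, -0.19759587, -0.89643594]), 'ft_torque': array([ 0.05624714,  0.04416499, -0.03536441]), 'gripper_force': 19.999362230300903, 'width': 0.586734022056675}
wrist pad_top 0.7 245 181 [0.4895 0.0095 0.003 ]
wrist pad_top 0.48 0 272 [0.4409 0.2687 0.003 ]
wrist pad_top 0.16 301 63 [ 0.5808 -0.0548  0.003 ]
wrist plate_q_c 0.78 257 259 [0.476  0.0023 0.125 ]
top pad_top 0.22 175 222 [0.5142 0.2311 0.003 ]
top plate_q_c 0.64 220 279 [0.396  0.1203 0.125 ]
top plate_q_c 0.63 178 295 [0.3687 0.2015 0.125 ]
top plate_q_c 0.62 125 273 [0.4118 0.3018 0.125 ]
```

{"op": "move_arm", "data": {
  "motion": [
    {"tx": 0.002,"ty": -0.01,"tz": 0.02,"twist": 0.0},
    {"tx": 0.0,"ty": 0.0,"tz": 0.03,"twist": 0.0},
    {"tx": 0.0,"ty": 0.0,"tz": 0.03,"twist": 0.0},
    {"tx": 0.0,"ty": 0.0,"tz": 0.02,"twist": 0.0},
    {"tx": 0.0,"ty": 0.0,"tz": 0.009,"twist": 0.0},
    {"tx": 0.0,"ty": 0.0,"tz": 0.0,"twist": 0.0},
    {"tx": 0.0,"ty": 0.0,"tz": 0.0,"twist": 0.0},
    {"tx": 0.0,"ty": 0.0,"tz": 0.0,"twist": 0.0}
  ]
}}

```text
clock: 8.95
position: [0.4899, 0.0101, 0.0188]
ee_rot: [-3.129, 0.276, -0.003]
force: [0.5, -0.6, -0.6]
width: 0.585
gripper_force: 20.0
```

{"op": "move_arm", "data": {
  "motion": [
    {"tx": 0.0,"ty": 0.0,"tz": 0.002,"twist": 0.0},
    {"tx": 0.0,"ty": 0.0,"tz": 0.001,"twist": 0.0},
    {"tx": 0.0,"ty": 0.0,"tz": 0.001,"twist": 0.0},
    {"tx": 0.0,"ty": 0.0,"tz": 0.0,"twist": 0.0},
    {"tx": 0.0,"ty": 0.0,"tz": 0.0,"twist": 0.0}
  ]
}}

```text
clock: 9.45
position: [0.4894, 0.0097, 0.0148]
ee_rot: [3.129, -0.277, 0.002]
force: [-3.4, -0.8, 14.0]
width: 0.585
gripper_force: 20.0
```

{"op": "move_arm", "data": {
  "motion": [
    {"tx": 0.0,"ty": 0.0,"tz": 0.0,"twist": 0.0},
    {"tx": 0.0,"ty": 0.0,"tz": 0.0,"twist": 0.0},
    {"tx": 0.0,"ty": 0.0,"tz": 0.0,"twist": 0.0},
    {"tx": 0.0,"ty": 0.0,"tz": 0.0,"twist": 0.0},
    {"tx": 0.0,"ty": 0.0,"tz": 0.0,"twist": 0.0},
    {"tx": 0.0,"ty": 0.0,"tz": 0.0,"twist": 0.0},
    {"tx": 0.0,"ty": 0.0,"tz": -0.02,"twist": 0.0},
    {"tx": 0.0,"ty": 0.0,"tz": -0.03,"twist": 0.0},
    {"tx": 0.0,"ty": 0.0,"tz": -0.03,"twist": 0.0},
    {"tx": 0.0,"ty": 0.0,"tz": -0.03,"twist": 0.0},
    {"tx": 0.0,"ty": 0.0,"tz": -0.03,"twist": 0.0},
    {"tx": 0.0,"ty": 0.0,"tz": 0.0,"twist": 0.0}
  ],
  "gripper": -1
}}

```text
clock: 10.65
position: [0.4913, 0.0103, 0.1573]
ee_rot: [-3.129, 0.276, -0.01]
force: [1.1, 0.4, -0.5]
width: 1.001
gripper_force: 0.0
```

{"op": "move_arm", "data": {
  "motion": [
    {"tx": 0.0,"ty": 0.0,"tz": 0.0,"twist": -0.09},
    {"tx": 0.0,"ty": 0.0,"tz": 0.0,"twist": -0.09},
    {"tx": 0.0,"ty": 0.0,"tz": 0.0,"twist": -0.09},
    {"tx": 0.0,"ty": 0.0,"tz": 0.0,"twist": -0.09},
    {"tx": 0.0,"ty": 0.0,"tz": 0.0,"twist": -0.09},
    {"tx": 0.0,"ty": 0.0,"tz": 0.0,"twist": -0.09},
    {"tx": 0.0,"ty": 0.0,"tz": 0.0,"twist": -0.09},
    {"tx": 0.0,"ty": 0.0,"tz": 0.0,"twist": -0.09},
    {"tx": 0.0,"ty": 0.0,"tz": 0.0,"twist": -0.09},
    {"tx": 0.0,"ty": 0.0,"tz": 0.0,"twist": -0.09},
    {"tx": 0.0,"ty": 0.0,"tz": 0.0,"twist": -0.09},
    {"tx": 0.0,"ty": 0.0,"tz": 0.0,"twist": -0.01}
  ]
}}

```text
clock: 11.85
position: [0.4886, 0.0097, 0.153]
ee_rot: [-2.405, -2.02, 0.001]
force: [-0.2, -0.3, 0.4]
width: 1.003
gripper_force: 0.0
```

Run:
```python
from h import *
s=arm.observe();print(s['clock'],s['position'],s['ee_rot'],s['joints'][6],s['force'])
p=proj('wrist',[.4895,.0098,.053]);print(p)
save('wrist','w4.png',scale=1.5)
for r in rects('wrist',(100,100,400,380),.053,165): print(*r)
p=proj('top',[.4895,.0098,.053]);print(p);x,y=p.astype(int)
for r in rects('top',(x-40,y-40,x+40,y+40),.053,150,20): print(*r)
```

```text
11.85 [0.48861099 0.00971897 0.1530255 ] [-2.40475596e+00 -2.02004897e+00  9.05501456e-04] -0.6860559742821222 [-0.17193392 -0.29386757  0.37095008]
[256.95335714 191.0732354 ]
[289.3 200.1] [ 0.5138 -0.005 ] (483.6, 10.9) (149.4, 269.1, 79.8) pca yaw of long axis 12.6
[261.5 178.2] [0.4954 0.0202] (494.5, 23.4) (24.6, 9.5, 79.5) pca yaw of long axis -112.6
[256.9 212.4] [ 0.4862 -0.0093] (486.1, -9.0) (14.7, 14.5, 80.6) pca yaw of long axis -164.7
[210.  317.9] [ 0.4219 -0.1084] (454.0, -115.2) (42.4, 217.6, 79.8) pca yaw of long axis 177.2
[276.57082562 229.24757211]
```

View pics/w4.png

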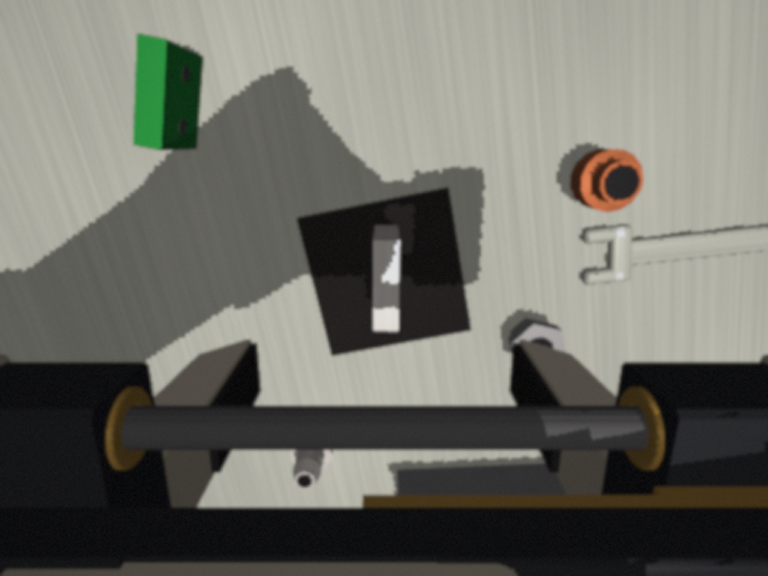

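The plate stands upright on the pad, its top at about (386,284) scaled, in line with the fingers. I'll take it by its faces.

{"op": "move_arm", "data": {
  "motion": [
    {"tx": 0.0,"ty": 0.0,"tz": 0.03,"twist": 0.0},
    {"tx": 0.0,"ty": 0.0,"tz": 0.03,"twist": 0.0},
    {"tx": 0.0,"ty": 0.0,"tz": 0.03,"twist": 0.0},
    {"tx": 0.0,"ty": 0.0,"tz": 0.03,"twist": 0.0},
    {"tx": 0.0,"ty": 0.0,"tz": 0.007,"twist": 0.0},
    {"tx": 0.0,"ty": 0.0,"tz": 0.0,"twist": 0.0},
    {"tx": 0.0,"ty": 0.0,"tz": 0.0,"twist": 0.0}
  ]
}}

```text
clock: 12.7
position: [0.4898, 0.0102, 0.0278]
ee_rot: [2.408, 2.016, 0.002]
force: [0.1, 0.0, 1.0]
width: 1.001
gripper_force: 0.0
```

{"op": "move_arm", "data": {
  "motion": [
    {"tx": 0.0,"ty": 0.0,"tz": 0.0,"twist": 0.0},
    {"tx": 0.0,"ty": 0.0,"tz": 0.0,"twist": 0.0},
    {"tx": 0.0,"ty": 0.0,"tz": 0.0,"twist": 0.0},
    {"tx": 0.0,"ty": 0.0,"tz": 0.0,"twist": 0.0},
    {"tx": 0.0,"ty": 0.0,"tz": 0.0,"twist": 0.0},
    {"tx": 0.0,"ty": 0.0,"tz": 0.0,"twist": 0.0},
    {"tx": 0.0,"ty": 0.0,"tz": 0.0,"twist": 0.0},
    {"tx": 0.0,"ty": 0.0,"tz": 0.0,"twist": 0.0},
    {"tx": 0.0,"ty": 0.0,"tz": 0.0,"twist": 0.0},
    {"tx": 0.0,"ty": 0.0,"tz": 0.0,"twist": 0.0}
  ],
  "gripper": 1,
  "squeeze": 20
}}

```text
clock: 13.7
position: [0.489, 0.0099, 0.0267]
ee_rot: [-2.408, -2.018, 0.0]
force: [0.0, 0.6, 0.8]
width: 0.179
gripper_force: 0.0
```

{"op": "move_arm", "data": {
  "motion": [
    {"tx": 0.0,"ty": 0.0,"tz": 0.0,"twist": 0.0},
    {"tx": 0.0,"ty": 0.0,"tz": 0.0,"twist": 0.0},
    {"tx": 0.0,"ty": 0.0,"tz": -0.01,"twist": 0.0},
    {"tx": 0.0,"ty": 0.0,"tz": -0.03,"twist": 0.0},
    {"tx": 0.0,"ty": 0.0,"tz": -0.04,"twist": 0.0},
    {"tx": 0.0,"ty": 0.0,"tz": -0.04,"twist": 0.0}
  ]
}}

```text
clock: 14.3
position: [0.4883, 0.0102, 0.1484]
ee_rot: [-2.407, -2.018, 0.001]
force: [1.6, -0.7, -0.1]
width: 0.163
gripper_force: 20.0
```

{"op": "move_arm", "data": {
  "motion": [
    {"tx": -0.02,"ty": 0.007,"tz": 0.0,"twist": 0.0},
    {"tx": -0.04,"ty": 0.013,"tz": 0.0,"twist": 0.0},
    {"tx": -0.04,"ty": 0.014,"tz": 0.0,"twist": 0.0},
    {"tx": -0.04,"ty": 0.014,"tz": 0.0,"twist": 0.0},
    {"tx": -0.04,"ty": 0.014,"tz": 0.0,"twist": 0.0},
    {"tx": -0.04,"ty": 0.014,"tz": 0.0,"twist": 0.0},
    {"tx": -0.04,"ty": 0.014,"tz": 0.0,"twist": 0.0},
    {"tx": -0.02,"ty": 0.005,"tz": 0.0,"twist": 0.0},
    {"tx": 0.0,"ty": 0.0,"tz": 0.0,"twist": 0.0},
    {"tx": 0.0,"ty": 0.0,"tz": 0.0,"twist": 0.0},
    {"tx": 0.0,"ty": 0.0,"tz": 0.0,"twist": 0.0}
  ]
}}

```text
clock: 15.4
position: [0.5336, -0.2807, 0.1472]
ee_rot: [-2.406, -2.02, -0.001]
force: [0.9, -0.8, -1.6]
width: 0.162
gripper_force: 20.0
```

Run:
```python
from h import *
s=arm.observe();print(s['clock'],s['position'],s['ee_rot'],s['joints'][6],s['force'],s['width'],s['gripper_force'])
im=arm.get_image('wrist');np.save('w5.npy',im);np.save('w5c.npy',arm.calibration('wrist')['T'])
cv2.imwrite('pics/w5.png',cv2.resize(im,None,fx=1.5,fy=1.5)[...,::-1])
for q in('slot0','ladder'):
    for r in arm.place_of('wrist',q)[:5]:
        u,v=r['point'][0]*512,r['point'][1]*384
        print(q,round(r['conf'],2),round(u),round(v),toworld('wrist',u,v,.024).round(4))
```

```text
15.4 [ 0.53360904 -0.28070558  0.14718098] [-2.40578239e+00 -2.01971403e+00 -1.05489220e-03] -0.17325751474964057 [ 0.86280833 -0.79531782 -1.57334974] 0.16244386946737835 19.99465763568878
slot0 0.84 221 92 [ 0.5189 -0.1965  0.024 ]
slot0 0.71 253 91 [ 0.5457 -0.2006  0.024 ]
slot0 0.67 178 93 [ 0.4824 -0.1904  0.024 ]
slot0 0.6 296 88 [ 0.5811 -0.2042  0.024 ]
ladder 0.91 244 91 [ 0.5383 -0.1991  0.024 ]
```

View pics/w5.png

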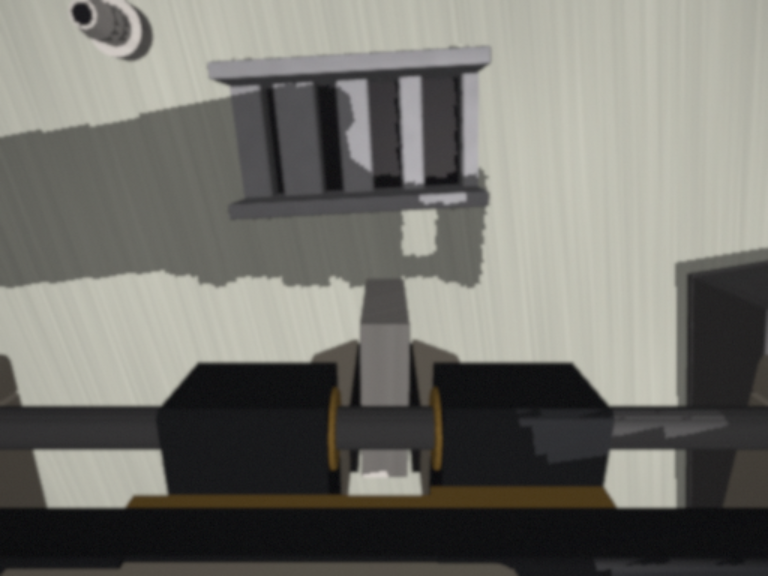

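The plate is held by its faces; the measured width of about 14.9 mm makes it the 15 mm plate. The ladder lies at about (350,135) scaled. I'll fit its pose from this picture.

```bash
cat > fit.py <<'E'
from h import *
from scipy.optimize import minimize
from scipy.ndimage import map_coordinates
def fit(im,T,x0,verbose=True):
    K=np.array(arm.calibration('wrist')['K']);Ti=np.linalg.inv(T)
    g=cv2.GaussianBlur(np.log(cv2.cvtColor(im,cv2.COLOR_RGB2GRAY).astype(float)+8),(0,0),1.0)
    def samp(p):
        q=(K@(Ti[:3,:3]@p.T+Ti[:3,3:])) ; q=q[:2]/q[2]
        return map_coordinates(g,[q[1],q[0]],order=1,mode='nearest')
    t=np.linspace(-1,1,40);d=.0008
    def lines(w=1.):
        L=[]
        for xc,wd in zip((-.048,-.016,.016,.048),(.007,.012,.017,.022)):
            for s in(-1,1):
                L.append((np.c_[np.full(40,xc+s*(wd/2+.0005)),t*.024,np.full(40,.024)],np.array([-s,0,0]),1,1))
        for s in(-1,1):
            L.append((np.c_[t*.064,np.full(40,s*.038),np.full(40,.056)],np.array([0,1,0]),0,1))
            L.append((np.c_[t*.064,np.full(40,s*.030),np.full(40,.056)],np.array([0,1,0]),0,1))
        return L
    LL=lines()
    def score(v,parts=False):
        x,y,a=v[0],v[1],v[2];R=np.array([[np.cos(a),-np.sin(a),0],[np.sin(a),np.cos(a),0],[0,0,1]])
        o=np.array([x,y,0]);tot=[]
        for P,n,sg,w in LL:
            A=(P+n*d)@R.T+o;B=(P-n*d)@R.T+o
            df=samp(B)-samp(A)          # bright outside slot (B) minus inside (A)
            tot.append(w*(df.mean() if sg else np.abs(df).mean()))
        return np.array(tot) if parts else -sum(tot)
    best=min(((score((x0[0]+i*.001,x0[1]+j*.0015,x0[2]+k*.0175)),i,j,k) for i in range(-7,8) for j in range(-5,6) for k in range(-4,5)))
    v=[x0[0]+best[1]*.001,x0[1]+best[2]*.0015,x0[2]+best[3]*.0175]
    r=minimize(score,v,method='Nelder-Mead',options=dict(initial_simplex=np.array([v,[v[0]+.0006,v[1],v[2]],[v[0],v[1]+.001,v[2]],[v[0],v[1],v[2]+.01]]),xatol=1e-6))
    v=r.x
    if verbose: print('x,y',v[:2].round(4),'yaw deg',np.degrees(v[2]).round(2),'score',-r.fun,score(v,True).round(2))
    x,y,a=v
    for k,xc in enumerate((-.048,-.016,.016,.048)): print('slot',k,(x+xc*np.cos(a)).round(4),(y+xc*np.sin(a)).round(4))
    big=cv2.resize(im,None,fx=1.5,fy=1.5)
    R=np.array([[np.cos(a),-np.sin(a),0],[np.sin(a),np.cos(a),0],[0,0,1]])
    for P,*_ in LL:
        q=K@(Ti[:3,:3]@(P[[0,-1]]@R.T+[x,y,0]).T+Ti[:3,3:]);q=((q[:2]/q[2]).T+.5)*1.5-.5
        cv2.line(big,tuple(q[0].astype(int)),tuple(q[1].astype(int)),(255,0,0),1)
    return v,big
E
python3 - <<'E'
from fit import *
v,big=fit(np.load('w5.npy'),np.load('w5c.npy'),(.533,-.198,-.13))
cv2.imwrite('pics/fit.png',cv2.resize(big[20:240,170:520],None,fx=2,fy=2)[...,::-1])
E
```

```text
x,y [ 0.5324 -0.198 ] yaw deg -6.99 score 4.360375185929107 [0.2  0.51 0.24 0.5  0.35 0.58 0.37 0.53 0.16 0.24 0.13 0.56]
slot 0 0.4848 -0.1921
slot 1 0.5165 -0.196
slot 2 0.5483 -0.1999
slot 3 0.5801 -0.2038
```

View pics/fit.png

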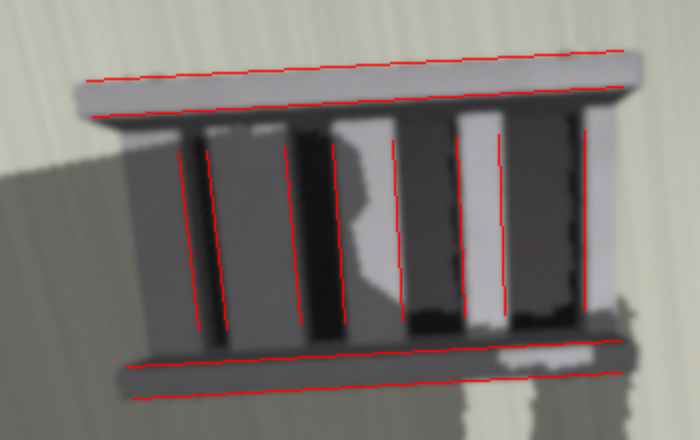

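The overlay matches the slot edges and cheeks well. Next I turn by 3° and go above slot 0.

{"op": "move_arm", "data": {
  "motion": [
    {"tx": 0.0,"ty": 0.0,"tz": 0.0,"twist": -0.033},
    {"tx": 0.0,"ty": 0.0,"tz": 0.0,"twist": 0.0},
    {"tx": 0.027,"ty": -0.02,"tz": 0.0,"twist": 0.0},
    {"tx": 0.027,"ty": -0.02,"tz": 0.0,"twist": 0.0},
    {"tx": 0.028,"ty": -0.019,"tz": 0.02,"twist": 0.0},
    {"tx": 0.0,"ty": 0.0,"tz": 0.025,"twist": 0.0},
    {"tx": 0.0,"ty": 0.0,"tz": 0.0,"twist": 0.0},
    {"tx": 0.0,"ty": 0.0,"tz": 0.0,"twist": 0.0},
    {"tx": 0.0,"ty": 0.0,"tz": 0.0,"twist": 0.0}
  ]
}}

```text
clock: 16.45
position: [0.4861, -0.1943, 0.1027]
ee_rot: [2.355, 2.077, 0.001]
force: [0.0, 0.3, -1.3]
width: 0.16
gripper_force: 20.0
```

{"op": "move_arm", "data": {
  "motion": [
    {"tx": 0.002,"ty": -0.0015,"tz": 0.015,"twist": -0.002},
    {"tx": 0.0,"ty": 0.0,"tz": 0.02,"twist": 0.0},
    {"tx": 0.0,"ty": 0.0,"tz": 0.015,"twist": 0.0},
    {"tx": 0.0,"ty": 0.0,"tz": 0.0,"twist": 0.0},
    {"tx": 0.0,"ty": 0.0,"tz": 0.003,"twist": 0.0},
    {"tx": 0.0,"ty": 0.0,"tz": 0.0015,"twist": 0.0},
    {"tx": 0.0,"ty": 0.0,"tz": 0.0015,"twist": 0.0},
    {"tx": 0.0,"ty": 0.0,"tz": 0.0,"twist": 0.0},
    {"tx": 0.0,"ty": 0.0,"tz": 0.0,"twist": 0.0}
  ]
}}

```text
clock: 17.35
position: [0.4847, -0.1918, 0.0475]
ee_rot: [2.35, 2.081, 0.0]
force: [-4.1, 0.6, 15.1]
width: 0.164
gripper_force: 20.0
```

Slot 0 refuses the plate: 15 N of contact at the expected height. On to slot 1.

{"op": "move_arm", "data": {
  "motion": [
    {"tx": 0.0,"ty": 0.0,"tz": -0.008,"twist": 0.0},
    {"tx": 0.0,"ty": 0.0,"tz": -0.008,"twist": 0.0},
    {"tx": 0.0,"ty": 0.016,"tz": 0.0,"twist": 0.0},
    {"tx": 0.0,"ty": 0.016,"tz": 0.0,"twist": 0.0},
    {"tx": 0.0,"ty": 0.0,"tz": 0.0,"twist": 0.0},
    {"tx": 0.0,"ty": 0.0,"tz": 0.01,"twist": 0.0},
    {"tx": 0.0,"ty": 0.0,"tz": 0.003,"twist": 0.0},
    {"tx": 0.0,"ty": 0.0,"tz": 0.0015,"twist": 0.0},
    {"tx": 0.0,"ty": 0.0,"tz": 0.0015,"twist": 0.0},
    {"tx": 0.0,"ty": 0.0,"tz": 0.0,"twist": 0.0},
    {"tx": 0.0,"ty": 0.0,"tz": 0.0,"twist": 0.0}
  ]
}}

```text
clock: 18.45
position: [0.5149, -0.1955, 0.0471]
ee_rot: [2.351, 2.082, -0.002]
force: [-7.3, 0.6, 22.8]
width: 0.168
gripper_force: 20.1
```

Slot 1 refuses it too. On to slot 2, pausing above it to check the position.

{"op": "move_arm", "data": {
  "motion": [
    {"tx": 0.0,"ty": 0.0,"tz": -0.008,"twist": 0.0},
    {"tx": 0.0,"ty": 0.0,"tz": -0.008,"twist": 0.0},
    {"tx": 0.0,"ty": 0.016,"tz": 0.0,"twist": 0.0},
    {"tx": 0.0,"ty": 0.016,"tz": 0.0,"twist": 0.0},
    {"tx": 0.0,"ty": 0.0,"tz": 0.0,"twist": 0.0},
    {"tx": 0.0,"ty": 0.0,"tz": 0.0,"twist": 0.0},
    {"tx": 0.0,"ty": 0.0,"tz": 0.0,"twist": 0.0}
  ]
}}

```text
clock: 19.15
position: [0.5463, -0.1993, 0.0615]
ee_rot: [-2.351, -2.082, 0.001]
force: [0.9, 0.9, -1.3]
width: 0.163
gripper_force: 20.0
```

{"op": "move_arm", "data": {
  "motion": [
    {"tx": 0.0,"ty": 0.002,"tz": 0.0,"twist": 0.0},
    {"tx": 0.0,"ty": 0.0,"tz": 0.01,"twist": 0.0},
    {"tx": 0.0,"ty": 0.0,"tz": 0.002,"twist": 0.0},
    {"tx": 0.0,"ty": 0.0,"tz": 0.002,"twist": 0.0},
    {"tx": 0.0,"ty": 0.0,"tz": 0.002,"twist": 0.0},
    {"tx": 0.0,"ty": 0.0,"tz": 0.002,"twist": 0.0},
    {"tx": 0.0,"ty": 0.0,"tz": 0.0,"twist": 0.0},
    {"tx": 0.0,"ty": 0.0,"tz": 0.0,"twist": 0.0}
  ]
}}

```text
clock: 19.95
position: [0.5494, -0.1996, 0.0438]
ee_rot: [2.352, 2.083, 0.0]
force: [0.9, -0.2, -2.3]
width: 0.163
gripper_force: 20.0
```

{"op": "move_arm", "data": {
  "motion": [
    {"tx": 0.0,"ty": 0.0,"tz": 0.003,"twist": 0.0},
    {"tx": 0.0,"ty": 0.0,"tz": 0.003,"twist": 0.0},
    {"tx": 0.0,"ty": 0.0,"tz": 0.003,"twist": 0.0},
    {"tx": 0.0,"ty": 0.0,"tz": 0.002,"twist": 0.0},
    {"tx": 0.0,"ty": 0.0,"tz": 0.001,"twist": 0.0},
    {"tx": 0.0,"ty": 0.0,"tz": 0.001,"twist": 0.0},
    {"tx": 0.0,"ty": 0.0,"tz": 0.0,"twist": 0.0},
    {"tx": 0.0,"ty": 0.0,"tz": 0.0,"twist": 0.0}
  ]
}}

```text
clock: 20.75
position: [0.5494, -0.1995, 0.0314]
ee_rot: [2.351, 2.083, -0.001]
force: [-2.5, -0.4, 7.9]
width: 0.165
gripper_force: 20.0
```

It bottomed out at the home height, with 8 N of contact. I'll let go and rise.

{"op": "move_arm", "data": {
  "motion": [
    {"tx": 0.0,"ty": 0.0,"tz": 0.0,"twist": 0.0},
    {"tx": 0.0,"ty": 0.0,"tz": 0.0,"twist": 0.0},
    {"tx": 0.0,"ty": 0.0,"tz": 0.0,"twist": 0.0},
    {"tx": 0.0,"ty": 0.0,"tz": 0.0,"twist": 0.0},
    {"tx": 0.0,"ty": 0.0,"tz": 0.0,"twist": 0.0},
    {"tx": 0.0,"ty": 0.0,"tz": 0.0,"twist": 0.0},
    {"tx": 0.0,"ty": 0.0,"tz": 0.0,"twist": 0.0},
    {"tx": 0.0,"ty": 0.0,"tz": -0.02,"twist": 0.0},
    {"tx": 0.0,"ty": 0.0,"tz": -0.03,"twist": 0.0},
    {"tx": 0.0,"ty": 0.0,"tz": -0.04,"twist": 0.0},
    {"tx": 0.0,"ty": 0.0,"tz": -0.04,"twist": 0.0},
    {"tx": 0.0,"ty": 0.0,"tz": 0.0,"twist": 0.0}
  ],
  "gripper": -1
}}

```text
clock: 21.95
position: [0.5526, -0.1994, 0.1662]
ee_rot: [2.346, 2.078, 0.007]
force: [0.5, -0.2, -0.2]
width: 0.999
gripper_force: 0.0
```

{"op": "move_arm", "data": {
  "motion": [
    {"tx": -0.03,"ty": 0.0,"tz": -0.02,"twist": 0.0},
    {"tx": -0.03,"ty": 0.0,"tz": 0.0,"twist": 0.0},
    {"tx": 0.0,"ty": 0.0,"tz": 0.0,"twist": 0.0},
    {"tx": 0.0,"ty": 0.0,"tz": 0.0,"twist": 0.0}
  ]
}}

```text
clock: 22.35
position: [0.5416, -0.2598, 0.18]
ee_rot: [-2.353, -2.08, 0.001]
force: [0.9, 0.7, 0.9]
width: 0.999
gripper_force: 0.0
```

Run:
```python
from h import *
s=arm.observe();print(s['clock'],s['position'],s['force'])
save('wrist','end.png',scale=1.5)
```

```text
22.35 [ 0.54159033 -0.25976716  0.18000774] [0.9087253  0.67629534 0.85739818]
```

View pics/end.png

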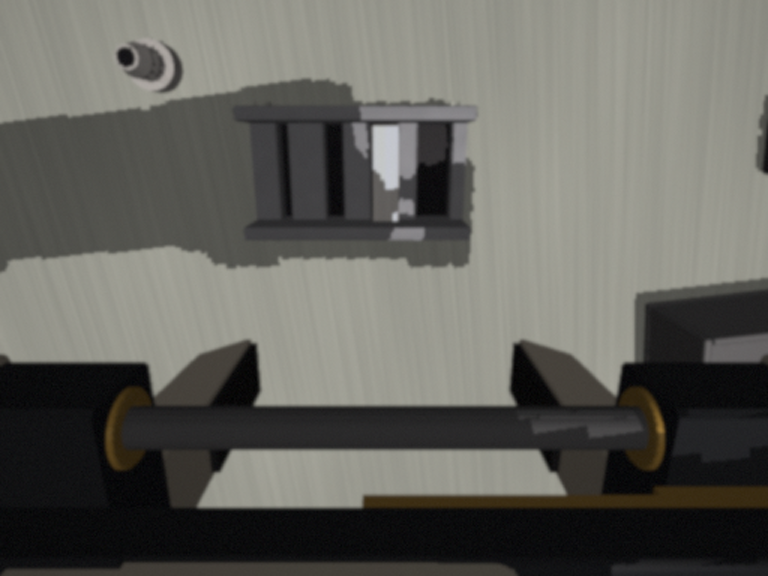

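The plate sits upright in the third slot (17 mm) at about (386,172), and the gripper is clear of it.

```bash
python3 -c "
from cell import arm
print(arm.sign_off())"
```

```text
the job is handed in; nothing more can be done
None
```

The front-bay plate is the 15 mm one: the 7 mm and 12 mm slots refused it, and it now stands fully home in the 17 mm slot, released; I handed the job in at about 22 s on the robot's clock, and no verdict came back.

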